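Cactus pots back on their saucers

ROBOT

A 7-joint arm with a two-finger parallel gripper is mounted at the origin on the work surface. World frame = base frame: x ahead of the robot, y to its left, z up, the work surface at z = 0. Lengths are in m, angles in rad, forces in N, time in s.
With the tool pointing down it reaches from about 0.425 to 0.925 m from the base axis. Payload 6.8 kg.
Tool frame: the origin (TCP) lies on the centre line of the jaws, within the pads' length; the fingertips stand 19 mm ahead of it and the grasp point (between the pads) is the TCP; z points along the fingers, y is the line along which they close (so a half turn about z gives the same grasp; the last joint's range is limited). The gripper opens to 85 mm and grips with 20 to 120 N. Pads are 22 mm wide; open, the fingers measure 114 mm over their backs; the gripper's body (76 mm by 85 mm) begins 54 mm behind the grasp point. The pads swing forward as they close: fully open they stand 13 mm farther back than shut.
Start: joints at [-0.108, 0.477, 0.022, 1.555, -0.011, 1.109, -0.083], TCP at [0.675, 0, 0.25] pointing down, gripper open.
Joint ranges: [-2.96, 2.96], [-0.34, 2.1], [-1.41, 1.46], [0.24, 2.44], [-1.37, 4.51], [0.17, 1.92], [-2.96, 2.96]. Speed limits (rad/s): [2.39, 2.39, 3.14, 3.14, 3.14, 3.14, 3.14].

INTERFACE

Orientations are given as a rotation vector (axis times angle).
In Python, from bench import r gives the robot as it stands. The module is installed in compiled form; this text tells all that it offers.
- The arm moves only by the tool arm_command, never from a script. Its argument "rows" is a list of rows, each an object of numbers: "fingers": the opening, from -1 (shut) to 1 (fully open); "x", "y", "z": the shift along the tool's x, y, z in m; "ax", "ay", "az": the turn, a rotation vector about the tool's x, y, z in degrees. In form: [{"fingers": .., "x": .., "y": .., "z": .., "ax": .., "ay": .., "az": ..}, ...]. A call has 1 to 10 rows; each row shifts and turns the commanded pose from where the row before left it, along the tool's axes as they then stand; what a row does not reach is not made up. A row lasts 1/12 s, in which the tool goes at most 41.7 mm and 7.16 degrees, less where a joint would pass 70% of its speed; a pose out of reach is approached as far as the arm can. A call is refused whole if a number of a shift passes 0.0417 or a number of a turn 7.16, either way. A call with a gripper value outside its range is refused whole. The fingers move at their own pace and stop on an object; "grip_force" is the grip in N (left out, the last holds). Time passes only in rows, so rows that do not move let the fingers close. It gives the time, the measured TCP pose, the force, the opening and the grip force at its end, in the units of the state.
- r.get_obs(): the state, without advancing time (a new reading comes with each control period).
- r.grab_frame(name): name is "scene" or "side" or "wrist"; returns a dict with "frame" (384x512x3 uint8, red, green, blue), "depth" (384x512 float32, m along the optical axis (not along the pixel's ray), 0 where there is no reading), "K" (3x3 intrinsics, pixels), "distortion" ([k1, k2, p1, p2, k3] as OpenCV has them; the pictures are not rectified), "world_from_camera" (4x4, takes a point from camera to world coordinates). Camera axes: x right, y down, z forward; pixel columns grow to the right and rows downward; lengths in m; the calibration is good to about 2 mm. A picture is of the moment at which its call begins.
- r.hand_in(): hands the job in; it is judged then, once.
The state is a dict: "clock": time; "joints": joint angles; "qvel": joint speeds; "tau": joint torques, N m; "tcp_pos": TCP position; "orientation": TCP orientation; "contact_force": force on the tool from outside, world axes, zero at the start; "moment": the same for the moment, N m; "grip_width": finger opening in m; "gripper_force": force on a finger pad.
Only numpy, scipy, OpenCV 4.12 (cv2) and the standard library are available. Lean on these libraries where they do the work, as an engineer would, in place of code of your own. Each camera call takes 0.05 s, during which the arm holds its last target. There are 200 camera calls.

TASK

The hallway shelf has been wiped: put each of the four cactus pots (red, yellow, blue, white) back on the saucer of its own colour, standing upright and flat on the saucer's floor inside the rim, with the saucers flat on the shelf. Set the pots down rather than dropping them, and leave the leafy plant in the grey pot and the TV remote where they are.

Things in the scene. Friction and masses are not known exactly. Their poses are not given: they have to be found in the camera images.
- red_pot_grip (a point): red glazed pot (thick red rim) with a ribbed ball cactus: a straight round pot 52 mm in diameter and 46 mm high, about 110 to 225 g, the plant within it reaching 66 mm above the underside and nowhere wider than the pot. The point lies on the pot's axis, 28 mm above its underside; z up. The pot is round, so its yaw means nothing; it is stiff and can be gripped from above by its sides in any direction.
- yellow_pot_grip (a point): yellow glazed pot (thick yellow rim) with a clump of three dark little cacti: a straight round pot 52 mm in diameter and 46 mm high, about 110 to 225 g, the plant within it reaching 66 mm above the underside and nowhere wider than the pot. The point lies on the pot's axis, 28 mm above its underside; z up. The pot is round, so its yaw means nothing; it is stiff and can be gripped from above by its sides in any direction.
- blue_pot_grip (a point): blue glazed pot (thick blue rim) with a pale ball cactus with a pink flower: a straight round pot 52 mm in diameter and 46 mm high, about 110 to 225 g, the plant within it reaching 66 mm above the underside and nowhere wider than the pot. The point lies on the pot's axis, 28 mm above its underside; z up. The pot is round, so its yaw means nothing; it is stiff and can be gripped from above by its sides in any direction.
- white_pot_grip (a point): white glazed pot (thick white rim) with two little cacti, a big and a small one: a straight round pot 52 mm in diameter and 46 mm high, about 110 to 225 g, the plant within it reaching 66 mm above the underside and nowhere wider than the pot. The point lies on the pot's axis, 28 mm above its underside; z up. The pot is round, so its yaw means nothing; it is stiff and can be gripped from above by its sides in any direction.
- red_saucer_floor (a point): red round saucer, loose, 200 g, 88 mm in outer diameter and 8 mm high, flat floor 4 mm thick and 78 mm wide inside the upright 5 mm rim. The point is the centre of the floor's upper side, 4 mm above the saucer's underside; z up; yaw means nothing.
- yellow_saucer_floor (a point): yellow round saucer, loose, 200 g, 88 mm in outer diameter and 8 mm high, flat floor 4 mm thick and 78 mm wide inside the upright 5 mm rim. The point is the centre of the floor's upper side, 4 mm above the saucer's underside; z up; yaw means nothing.
- blue_saucer_floor (a point): blue round saucer, loose, 200 g, 88 mm in outer diameter and 8 mm high, flat floor 4 mm thick and 78 mm wide inside the upright 5 mm rim. The point is the centre of the floor's upper side, 4 mm above the saucer's underside; z up; yaw means nothing.
- white_saucer_floor (a point): white round saucer, loose, 200 g, 88 mm in outer diameter and 8 mm high, flat floor 4 mm thick and 78 mm wide inside the upright 5 mm rim. The point is the centre of the floor's upper side, 4 mm above the saucer's underside; z up; yaw means nothing.
- grey_pot_grip (a point): dark grey plastic pot with a leafy green plant (no cactus), the same pot shape and size as the cactus pots, plant up to 66 mm high and 80 mm across; has no saucer and stays where it is. The point lies on its axis, 28 mm above its underside; z up.
- remote_mid (a point): black TV remote lying flat on the shelf, 165 mm long (its y), 45 mm wide (its x), 20 mm high; stays where it is. The point is its centre, 10 mm above its underside; z up.
Things that resemble listed ones, but are neither listed nor needed, are in the scene too. Several things look just like the part that bears blue_pot_grip: the one meant starts farthest to the robot's left.

How it is judged:
By the outcome, as a careful person would: the job done as asked, in the order asked, and still so for the second after the job is handed in, with the robot touching nothing.
It also fails if it takes over 112 s, if anything falls off the work surface, if the arm or the gripper's body presses on something with over 40 N, if the wrist force passes 120 N, or if a joint passes its speed limit or range.

## Working session

There is one attempt and no reset: what is moved stays moved. The work goes in short steps, Python scripts to look and compute and a tool call to move; the robot and the scene stay as the last step left them, time stands still between calls to the robot, and variables do not carry over. Pictures are saved under pics/ and viewed, at most 14 in all, crops included, and the job is handed in when it is done.

Besides the shell and the picture viewer there is one more tool, called after "Request:" by a JSON object that holds its "method" and its "body", one argument or row to a line. arm_command: Moves the arm, as the interface text tells. Its arguments: {"type":"object","properties":{"rows":{"type":"array"},"grip_force":{"type":"number"}},"required":["rows"]}

```bash
mkdir -p pics
cat > h.py <<'E'
import numpy as np, cv2, pickle
from bench import r
def grab(n,tag):
    f=r.grab_frame(n); cv2.imwrite(f'pics/{tag}.png',cv2.resize(f['frame'][:,:,::-1],None,fx=1.5,fy=1.5,interpolation=cv2.INTER_CUBIC)); pickle.dump(f,open(f'{tag}.pkl','wb')); return f
def world(f):
    K=np.array(f['K']);h,w=f['depth'].shape
    u,v=np.meshgrid(np.arange(w),np.arange(h))
    p=cv2.undistortPoints(np.stack([u,v],-1).reshape(-1,1,2).astype(float),K,np.array(f['distortion'])).reshape(h,w,2)
    d=f['depth'][...,None]; P=np.concatenate([p*d,d],-1); T=np.array(f['world_from_camera'])
    W=P@T[:3,:3].T+T[:3,3]; W[f['depth']==0]=np.nan
    return W
E
python3 - <<'E'
from h import *
for n in ('scene','side','wrist'):
    f=grab(n,n+'0'); print(n,np.round(f['world_from_camera'],3).tolist())
print(r.get_obs())
E
```

```text
scene [[-0.841, 0.306, -0.447, 1.001], [0.541, 0.493, -0.681, 0.651], [0.012, -0.815, -0.58, 0.59], [0.0, 0.0, 0.0, 1.0]]
side [[-0.999, -0.022, 0.03, 0.569], [-0.037, 0.715, -0.698, 0.709], [-0.006, -0.698, -0.716, 0.781], [0.0, 0.0, 0.0, 1.0]]
wrist [[1.0, 0.002, -0.002, 0.676], [0.001, -0.945, -0.327, 0.085], [-0.002, 0.327, -0.945, 0.374], [0.0, 0.0, 0.0, 1.0]]
{'clock': 0.15, 'joints': array([-0.10811838,  0.47762919,  0.02234896,  1.5562241 , -0.01149132,
        1.1093302 , -0.08313384]), 'qvel': array([-0.00165408, -0.00291514,  0.00097696, -0.00195216,  0.00070317,
        0.00086219,  0.00254941]), 'tau': array([ 1.55385478e-03, -5.96924365e+01,  1.60940632e+00, -2.81490952e+01,
        1.26662746e-02,  6.56643446e-03,  5.58682734e-05]), 'tcp_pos': array([6.74556812e-01, 3.23397838e-06, 2.49536483e-01]), 'orientation': array([-2.22076351e+00, -2.22077275e+00,  1.74389180e-03]), 'contact_force': array([ 0.02353364, -0.181302  ,  0.37985736]), 'moment': array([ 0.00302016, -0.0112791 , -0.00884264]), 'gripper_force': 0.0, 'grip_width': 0.08540722835832512}
```

View pics/scene0.png

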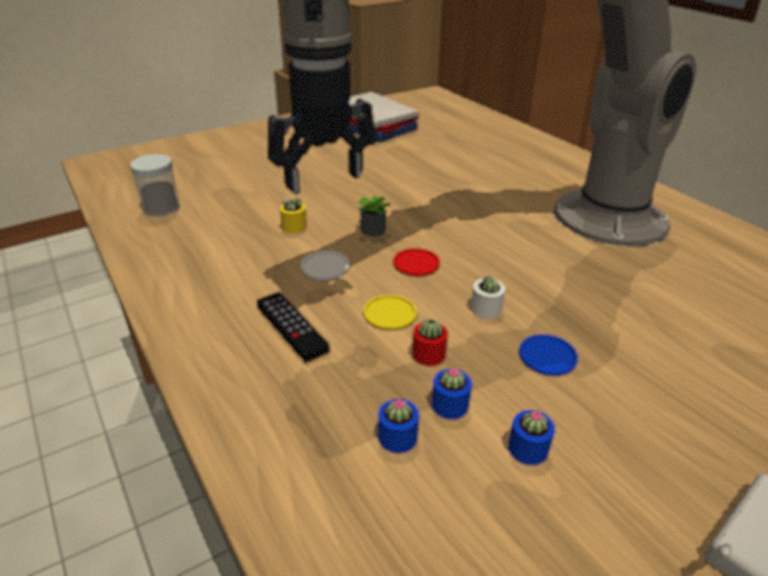

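View pics/side0.png

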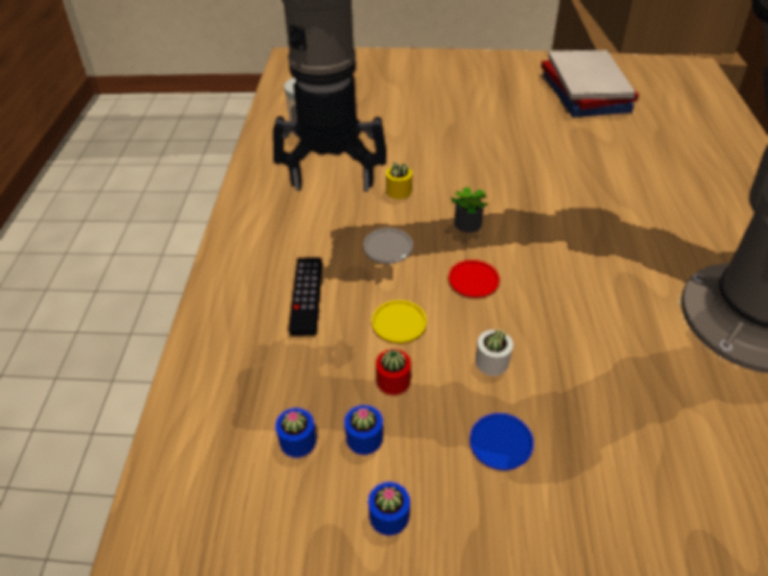

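The side picture (768-wide) shows these blue-pot candidates: A (296,432), B (364,429) and C (389,508). C looks to have the largest y. The pale grey disc at (388,245) must be the white saucer. The single red, yellow and white pots are at (394,370), (399,181) and (494,352), and the grey leafy pot is at (468,210).

```bash
cat > m.py <<'E'
from h import *
from scipy.optimize import least_squares
def fit(P,R):
    P=P[:,:2]; c0=(P.max(0)+P.min(0))/2
    s=least_squares(lambda c:np.maximum(np.hypot(*(P-c).T)-R,0)*3+0,c0)
    c,rad=cv2.minEnclosingCircle(P.astype(np.float32)); return c,rad
def near(W,uv,rad,zlo,zhi):
    u,v=uv; w=W[max(0,v-rad):v+rad,max(0,u-rad):u+rad].reshape(-1,3); w=w[~np.isnan(w[:,0])]
    return w[(w[:,2]>zlo)&(w[:,2]<zhi)]
E
python3 - <<'E'
from m import *
pts={'side0':dict(red=(394,370),yel=(399,181),white=(494,352),bA=(296,432),bB=(364,429),bC=(389,508),grey=(468,210),Sred=(474,279),Syel=(399,321),Sblue=(501,441),Swhite=(388,245),rem=(306,296)),
'scene0':dict(red=(430,342),yel=(293,216),white=(488,298),bA=(399,425),bB=(452,393),bC=(531,436),grey=(373,215),Sred=(416,262),Syel=(390,312),Sblue=(548,355),Swhite=(325,265),rem=(292,326))}
for t,d in pts.items():
    f=pickle.load(open(t+'.pkl','rb'));W=world(f);hsv=cv2.cvtColor(f['frame'],cv2.COLOR_RGB2HSV)
    print(t)
    for n,(a,b) in d.items():
        u,v=int(a/1.5),int(b/1.5)
        if n[0]=='S':
            # colour flood fill of the disc
            m=np.zeros((386,514),np.uint8); bl=cv2.medianBlur(f['frame'],3)
            cv2.floodFill(bl.copy(),m,(u,v),0,(28,)*3,(28,)*3,4|(1<<8)|cv2.FLOODFILL_MASK_ONLY|cv2.FLOODFILL_FIXED_RANGE)
            P=W[m[1:-1,1:-1]>0]; P=P[~np.isnan(P[:,0])]
        elif n=='rem': P=near(W,(u,v),35,.012,.03)
        else: P=near(W,(u,v),18,.041,.052)
        c,rad=fit(P,0); print(n,np.round(c,3),'rad %.3f'%rad,'z med %.3f'%np.median(P[:,2]),'zmax %.3f'%near(W,(u,v),15,0,.2)[:,2].max(),len(P))
E
```

```text
side0
red [0.587 0.142] rad 0.027 z med 0.046 zmax 0.067 246
yel [ 0.592 -0.312] rad 0.026 z med 0.047 zmax 0.067 113
white [0.44  0.102] rad 0.026 z med 0.046 zmax 0.067 257
bA [0.715 0.248] rad 0.027 z med 0.046 zmax 0.069 337
bB [0.624 0.239] rad 0.027 z med 0.047 zmax 0.069 331
bC [0.586 0.352] rad 0.027 z med 0.047 zmax 0.068 446
grey [ 0.461 -0.216] rad 0.025 z med 0.046 zmax 0.068 79
Sred [ 0.46  -0.072] rad 0.043 z med 0.005 zmax 0.012 575
Syel [0.582 0.026] rad 0.044 z med 0.005 zmax 0.012 741
Sblue [0.438 0.241] rad 0.043 z med 0.005 zmax 0.012 1134
Swhite [ 0.609 -0.151] rad 0.046 z med 0.005 zmax 0.012 582
rem [ 0.733 -0.02 ] rad 0.084 z med 0.020 zmax 0.025 932
scene0
red [0.588 0.144] rad 0.027 z med 0.046 zmax 0.067 204
yel [ 0.592 -0.31 ] rad 0.026 z med 0.046 zmax 0.068 95
white [0.441 0.104] rad 0.027 z med 0.046 zmax 0.065 161
bA [0.714 0.25 ] rad 0.026 z med 0.045 zmax 0.067 349
bB [0.625 0.241] rad 0.027 z med 0.045 zmax 0.066 288
bC [0.585 0.353] rad 0.027 z med 0.046 zmax 0.067 366
grey [ 0.462 -0.216] rad 0.026 z med 0.045 zmax 0.066 77
Sred [ 0.457 -0.07 ] rad 0.043 z med 0.004 zmax 0.010 366
Syel [0.584 0.026] rad 0.047 z med 0.004 zmax 0.010 549
Sblue [0.437 0.243] rad 0.043 z med 0.004 zmax 0.011 712
Swhite [ 0.602 -0.157] rad 0.053 z med 0.004 zmax 0.010 492
rem [ 0.735 -0.019] rad 0.085 z med 0.019 zmax 0.023 921
```

Run:
```python
import cv2,pickle
f=pickle.load(open('side0.pkl','rb'));c=f['frame'][250:370,170:370,::-1]
cv2.imwrite('pics/crop1.png',cv2.resize(c,None,fx=4,fy=4,interpolation=cv2.INTER_CUBIC))
```

```text
(no output)
```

View pics/crop1.png

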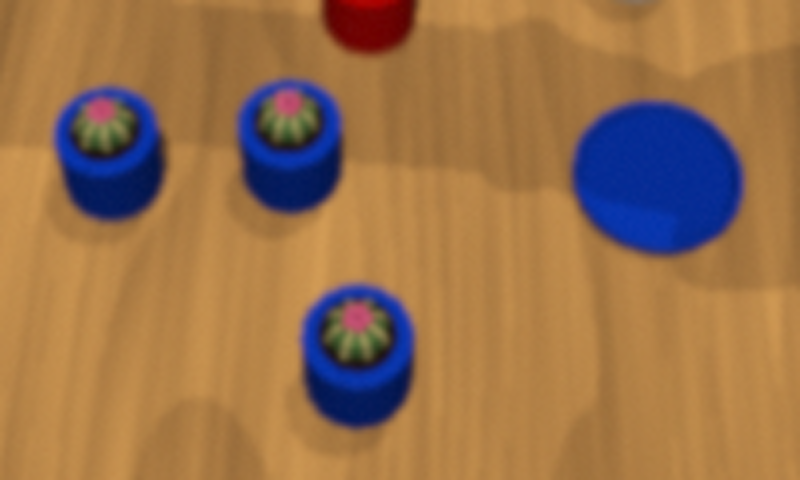

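Chosen blue pot: C, with y=0.352 against 0.24 and 0.25 for the others. Every height and size matches its description. I'm starting with red.

Request:
{"method": "arm_command", "body": {
  "rows": [
    {"x":0.018,"y":-0.011,"z":0.015,"fingers":1},
    {"x":0.018,"y":-0.011,"z":0.015,"fingers":1},
    {"x":0.018,"y":-0.011,"z":0.015,"fingers":1},
    {"x":0.018,"y":-0.011,"z":0.015,"fingers":1},
    {"x":0.018,"y":-0.011,"z":0.015,"fingers":1},
    {"x":0.018,"y":-0.011,"z":0.015,"fingers":1},
    {"x":0.018,"y":-0.011,"z":0.015,"fingers":1},
    {"x":0.017,"y":-0.011,"z":0.015,"fingers":1},
    {"fingers":1},
    {"fingers":1}
  ],
  "grip_force": 40
}}

```text
validation failed for argument at $.ro...
```

Run:
```python
from h import *
f=grab('wrist','wrist1'); print(np.round(r.get_obs()['tcp_pos'],4), np.round(f['world_from_camera'],3).tolist())
```

```text
[0.6747 0.     0.2497] [[1.0, 0.002, -0.001, 0.676], [0.001, -0.945, -0.327, 0.085], [-0.002, 0.327, -0.945, 0.374], [0.0, 0.0, 0.0, 1.0]]
```

View pics/wrist1.png

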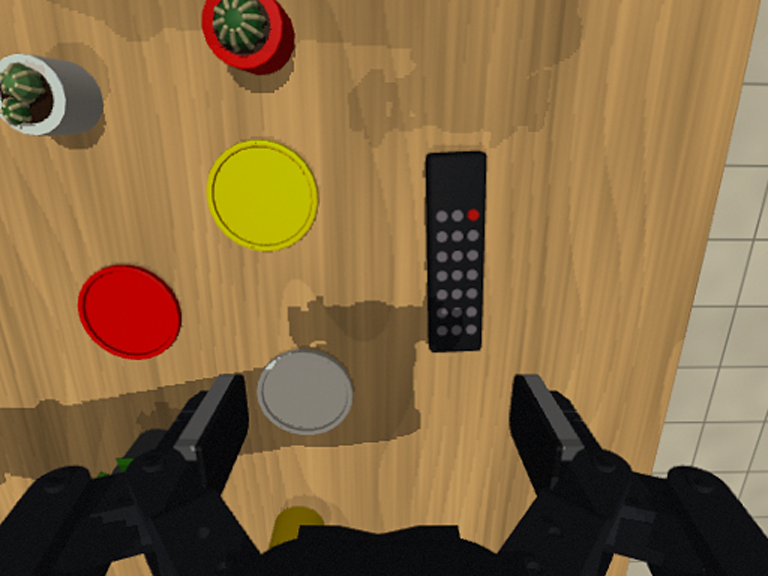

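The call was refused and the arm did not move, so I'll give every key in each row. The wrist picture shows the white saucer clearly at (305,390), along with the red saucer at (130,312) and the yellow at (263,195).

Request:
{"method": "arm_command", "body": {
  "rows": [
    {"fingers":1,"x":0.018,"y":-0.011,"z":0.015,"ax":0,"ay":0,"az":0},
    {"fingers":1,"x":0.018,"y":-0.011,"z":0.015,"ax":0,"ay":0,"az":0},
    {"fingers":1,"x":0.018,"y":-0.011,"z":0.015,"ax":0,"ay":0,"az":0},
    {"fingers":1,"x":0.018,"y":-0.011,"z":0.015,"ax":0,"ay":0,"az":0},
    {"fingers":1,"x":0.018,"y":-0.011,"z":0.015,"ax":0,"ay":0,"az":0},
    {"fingers":1,"x":0.018,"y":-0.011,"z":0.015,"ax":0,"ay":0,"az":0},
    {"fingers":1,"x":0.018,"y":-0.011,"z":0.015,"ax":0,"ay":0,"az":0},
    {"fingers":1,"x":0.017,"y":-0.011,"z":0.015,"ax":0,"ay":0,"az":0},
    {"fingers":1,"x":0,"y":0,"z":0,"ax":0,"ay":0,"az":0}
  ],
  "grip_force": 40
}}

```text
clock: 0.95
tcp_pos: [0.5825, 0.1474, 0.1271]
orientation: [-2.211, -2.225, 0.007]
contact_force: [-0.6, 1.5, -0.4]
grip_width: 0.0854
gripper_force: 0.0
```

Run:
```python
from m import *
f=pickle.load(open('wrist1.pkl','rb'));W=world(f)
for n,(a,b) in dict(Sred=(130,312),Syel=(263,195),Swhite=(305,390)).items():
    u,v=int(a/1.5),int(b/1.5); m=np.zeros((386,514),np.uint8)
    cv2.floodFill(f['frame'].copy(),m,(u,v),0,(40,)*3,(40,)*3,4|(1<<8)|cv2.FLOODFILL_MASK_ONLY|cv2.FLOODFILL_FIXED_RANGE)
    P=W[m[1:-1,1:-1]>0]; c,rad=fit(P[~np.isnan(P[:,0])],0); print(n,np.round(c,4),rad,np.nanmedian(P[:,2]))
```

```text
Sred [ 0.4601 -0.0712] 0.044174034148454666 0.004889851440710552
Syel [0.583  0.0272] 0.04539516568183899 0.00503754264271844
Swhite [ 0.608  -0.1528] 0.047112151980400085 0.004836234063925027
```

Request:
{"method": "arm_command", "body": {
  "rows": [
    {"fingers":1,"x":0,"y":0,"z":0.02,"ax":0,"ay":0,"az":0},
    {"fingers":1,"x":0,"y":0,"z":0.02,"ax":0,"ay":0,"az":0},
    {"fingers":1,"x":0,"y":0,"z":0.02,"ax":0,"ay":0,"az":0},
    {"fingers":1,"x":0,"y":0,"z":0.02,"ax":0,"ay":0,"az":0},
    {"fingers":1,"x":0,"y":0,"z":0.01,"ax":0,"ay":0,"az":0},
    {"fingers":1,"x":0,"y":0,"z":0.008,"ax":0,"ay":0,"az":0},
    {"fingers":1,"x":0,"y":0,"z":0,"ax":0,"ay":0,"az":0},
    {"fingers":1,"x":0,"y":0,"z":0,"ax":0,"ay":0,"az":0},
    {"fingers":1,"x":0,"y":0,"z":0,"ax":0,"ay":0,"az":0}
  ]
}}

```text
clock: 1.7
tcp_pos: [0.5879, 0.1432, 0.0334]
orientation: [2.221, 2.221, 0.003]
contact_force: [-0.0, -0.8, 0.3]
grip_width: 0.0851
gripper_force: 0.0
```

Request:
{"method": "arm_command", "body": {
  "rows": [
    {"fingers":1,"x":0,"y":-0.001,"z":0.003,"ax":0,"ay":0,"az":0},
    {"fingers":-1,"x":0,"y":0,"z":0,"ax":0,"ay":0,"az":0},
    {"fingers":-1,"x":0,"y":0,"z":0,"ax":0,"ay":0,"az":0},
    {"fingers":-1,"x":0,"y":0,"z":0,"ax":0,"ay":0,"az":0},
    {"fingers":-1,"x":0,"y":0,"z":0,"ax":0,"ay":0,"az":0},
    {"fingers":-1,"x":0,"y":0,"z":0,"ax":0,"ay":0,"az":0},
    {"fingers":-1,"x":0,"y":0,"z":0,"ax":0,"ay":0,"az":0},
    {"fingers":-1,"x":0,"y":0,"z":0,"ax":0,"ay":0,"az":0},
    {"fingers":-1,"x":0,"y":0,"z":0,"ax":0,"ay":0,"az":0}
  ],
  "grip_force": 40
}}

```text
clock: 2.45
tcp_pos: [0.5865, 0.1431, 0.0301]
orientation: [2.221, 2.221, 0.001]
contact_force: [-1.5, 0.1, 6.0]
grip_width: 0.0511
gripper_force: 41.5
```

Request:
{"method": "arm_command", "body": {
  "rows": [
    {"fingers":-1,"x":0,"y":0,"z":-0.01,"ax":0,"ay":0,"az":0},
    {"fingers":-1,"x":0,"y":0,"z":-0.02,"ax":0,"ay":0,"az":0},
    {"fingers":-1,"x":0,"y":0,"z":-0.02,"ax":0,"ay":0,"az":0},
    {"fingers":-1,"x":0,"y":0,"z":-0.02,"ax":0,"ay":0,"az":0},
    {"fingers":-1,"x":0,"y":0,"z":-0.02,"ax":0,"ay":0,"az":0},
    {"fingers":-1,"x":0,"y":0,"z":-0.01,"ax":0,"ay":0,"az":0},
    {"fingers":-1,"x":0,"y":0,"z":0,"ax":0,"ay":0,"az":0},
    {"fingers":-1,"x":0,"y":0,"z":0,"ax":0,"ay":0,"az":0}
  ]
}}

```text
clock: 3.12
tcp_pos: [0.586, 0.143, 0.1294]
orientation: [2.221, 2.221, 0.001]
contact_force: [-0.3, 0.1, -1.9]
grip_width: 0.051
gripper_force: 42.1
```

Request:
{"method": "arm_command", "body": {
  "rows": [
    {"fingers":-1,"x":-0.01,"y":-0.006,"z":0,"ax":0,"ay":0,"az":0},
    {"fingers":-1,"x":-0.024,"y":-0.014,"z":0,"ax":0,"ay":0,"az":0},
    {"fingers":-1,"x":-0.025,"y":-0.015,"z":0,"ax":0,"ay":0,"az":0},
    {"fingers":-1,"x":-0.025,"y":-0.015,"z":0,"ax":0,"ay":0,"az":0},
    {"fingers":-1,"x":-0.025,"y":-0.015,"z":0,"ax":0,"ay":0,"az":0},
    {"fingers":-1,"x":-0.025,"y":-0.015,"z":0,"ax":0,"ay":0,"az":0},
    {"fingers":-1,"x":-0.025,"y":-0.015,"z":0,"ax":0,"ay":0,"az":0},
    {"fingers":-1,"x":-0.025,"y":-0.015,"z":0,"ax":0,"ay":0,"az":0},
    {"fingers":-1,"x":-0.02,"y":-0.012,"z":0,"ax":0,"ay":0,"az":0},
    {"fingers":-1,"x":-0.01,"y":-0.005,"z":0,"ax":0,"ay":0,"az":0}
  ]
}}

```text
clock: 3.95
tcp_pos: [0.455, -0.0744, 0.1279]
orientation: [-2.224, -2.215, 0.006]
contact_force: [-0.5, -0.5, -1.1]
grip_width: 0.0508
gripper_force: 42.1
```

Request:
{"method": "arm_command", "body": {
  "rows": [
    {"fingers":-1,"x":0,"y":0,"z":0,"ax":0,"ay":0,"az":0},
    {"fingers":-1,"x":0,"y":0,"z":0.02,"ax":0,"ay":0,"az":0},
    {"fingers":-1,"x":0,"y":0,"z":0.02,"ax":0,"ay":0,"az":0},
    {"fingers":-1,"x":0,"y":0,"z":0.02,"ax":0,"ay":0,"az":0},
    {"fingers":-1,"x":0,"y":0,"z":0.01,"ax":0,"ay":0,"az":0},
    {"fingers":-1,"x":0,"y":0,"z":0,"ax":0,"ay":0,"az":0},
    {"fingers":-1,"x":0,"y":0,"z":0,"ax":0,"ay":0,"az":0},
    {"fingers":-1,"x":0,"y":0,"z":0,"ax":0,"ay":0,"az":0}
  ]
}}

```text
clock: 4.62
tcp_pos: [0.4598, -0.0706, 0.0599]
orientation: [2.22, 2.222, 0.001]
contact_force: [1.1, 0.0, -1.5]
grip_width: 0.0509
gripper_force: 42.1
```

Request:
{"method": "arm_command", "body": {
  "rows": [
    {"fingers":-1,"x":0,"y":0,"z":0.01,"ax":0,"ay":0,"az":0},
    {"fingers":-1,"x":0,"y":0,"z":0.008,"ax":0,"ay":0,"az":0},
    {"fingers":-1,"x":0,"y":0,"z":0.003,"ax":0,"ay":0,"az":0},
    {"fingers":-1,"x":0,"y":0,"z":0.002,"ax":0,"ay":0,"az":0},
    {"fingers":-1,"x":0,"y":0,"z":0.0015,"ax":0,"ay":0,"az":0},
    {"fingers":-1,"x":0,"y":0,"z":0,"ax":0,"ay":0,"az":0},
    {"fingers":-1,"x":0,"y":0,"z":0,"ax":0,"ay":0,"az":0},
    {"fingers":-1,"x":0,"y":0,"z":0,"ax":0,"ay":0,"az":0}
  ]
}}

```text
clock: 5.28
tcp_pos: [0.4592, -0.071, 0.035]
orientation: [2.221, 2.221, 0.0]
contact_force: [-0.4, 0.0, -2.3]
grip_width: 0.0513
gripper_force: 42.1
```

Request:
{"method": "arm_command", "body": {
  "rows": [
    {"fingers":-1,"x":0,"y":0,"z":0.001,"ax":0,"ay":0,"az":0},
    {"fingers":-1,"x":0,"y":0,"z":0,"ax":0,"ay":0,"az":0},
    {"fingers":-1,"x":0,"y":0,"z":0,"ax":0,"ay":0,"az":0},
    {"fingers":-1,"x":0,"y":0,"z":0,"ax":0,"ay":0,"az":0}
  ]
}}

```text
clock: 5.62
tcp_pos: [0.4593, -0.071, 0.034]
orientation: [2.221, 2.221, 0.001]
contact_force: [0.2, -0.6, 2.1]
grip_width: 0.0513
gripper_force: 42.3
```

Request:
{"method": "arm_command", "body": {
  "rows": [
    {"fingers":-1,"x":0,"y":0,"z":0.0005,"ax":0,"ay":0,"az":0},
    {"fingers":0.4,"x":0,"y":0,"z":0,"ax":0,"ay":0,"az":0},
    {"fingers":1,"x":0,"y":0,"z":0,"ax":0,"ay":0,"az":0},
    {"fingers":1,"x":0,"y":0,"z":0,"ax":0,"ay":0,"az":0},
    {"fingers":1,"x":0,"y":0,"z":0,"ax":0,"ay":0,"az":0},
    {"fingers":1,"x":0,"y":0,"z":0,"ax":0,"ay":0,"az":0},
    {"fingers":1,"x":0,"y":0,"z":0,"ax":0,"ay":0,"az":0}
  ]
}}

```text
clock: 6.2
tcp_pos: [0.459, -0.071, 0.0333]
orientation: [-2.221, -2.221, 0.0]
contact_force: [-1.5, -0.2, 0.3]
grip_width: 0.0852
gripper_force: 0.0
```

Request:
{"method": "arm_command", "body": {
  "rows": [
    {"fingers":1,"x":0,"y":0,"z":-0.01,"ax":0,"ay":0,"az":0},
    {"fingers":1,"x":0,"y":0,"z":-0.02,"ax":0,"ay":0,"az":0},
    {"fingers":1,"x":0,"y":0,"z":-0.02,"ax":0,"ay":0,"az":0},
    {"fingers":1,"x":0,"y":0,"z":-0.02,"ax":0,"ay":0,"az":0},
    {"fingers":1,"x":0,"y":0,"z":-0.02,"ax":0,"ay":0,"az":0},
    {"fingers":1,"x":0,"y":0,"z":-0.01,"ax":0,"ay":0,"az":0},
    {"fingers":1,"x":0,"y":0,"z":0,"ax":0,"ay":0,"az":0}
  ]
}}

```text
clock: 6.78
tcp_pos: [0.4605, -0.0711, 0.1357]
orientation: [2.219, 2.219, 0.005]
contact_force: [0.4, -0.1, -0.5]
grip_width: 0.0855
gripper_force: 0.0
```

Request:
{"method": "arm_command", "body": {
  "rows": [
    {"fingers":1,"x":-0.02,"y":0.012,"z":0,"ax":0,"ay":0,"az":0},
    {"fingers":1,"x":-0.025,"y":0.014,"z":0,"ax":0,"ay":0,"az":0},
    {"fingers":1,"x":-0.025,"y":0.014,"z":0,"ax":0,"ay":0,"az":0},
    {"fingers":1,"x":-0.025,"y":0.014,"z":0,"ax":0,"ay":0,"az":0},
    {"fingers":1,"x":-0.025,"y":0.014,"z":0,"ax":0,"ay":0,"az":0},
    {"fingers":1,"x":-0.025,"y":0.014,"z":0,"ax":0,"ay":0,"az":0},
    {"fingers":1,"x":-0.025,"y":0.014,"z":0,"ax":0,"ay":0,"az":0},
    {"fingers":1,"x":-0.025,"y":0.014,"z":0,"ax":0,"ay":0,"az":0},
    {"fingers":1,"x":-0.025,"y":0.013,"z":0,"ax":0,"ay":0,"az":0},
    {"fingers":1,"x":-0.02,"y":0.01,"z":0,"ax":0,"ay":0,"az":0}
  ]
}}

```text
clock: 7.62
tcp_pos: [0.592, -0.3129, 0.1317]
orientation: [-2.222, -2.22, 0.002]
contact_force: [0.9, -0.4, 0.6]
grip_width: 0.0852
gripper_force: 0.0
```

Request:
{"method": "arm_command", "body": {
  "rows": [
    {"fingers":1,"x":0,"y":0,"z":0,"ax":0,"ay":0,"az":0},
    {"fingers":1,"x":0,"y":0,"z":0,"ax":0,"ay":0,"az":0},
    {"fingers":1,"x":0,"y":0,"z":0,"ax":0,"ay":0,"az":0}
  ]
}}

```text
clock: 7.87
tcp_pos: [0.5912, -0.3099, 0.1319]
orientation: [-2.219, -2.22, 0.001]
contact_force: [1.3, -0.2, -0.1]
grip_width: 0.0854
gripper_force: 0.0
```

Run:
```python
from h import *
f=grab('side','side2')
```

```text
(no output)
```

View pics/side2.png

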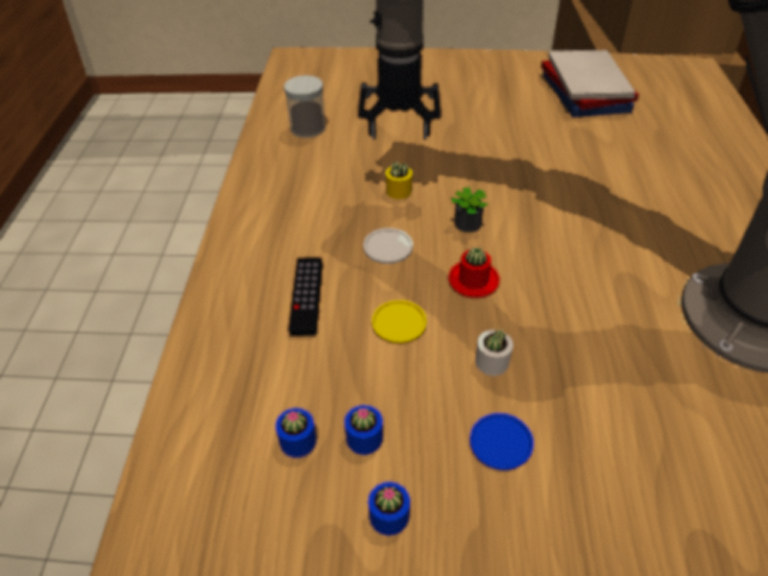

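The red pot (475,268) stands centred on its saucer. Yellow is next.

Request:
{"method": "arm_command", "body": {
  "rows": [
    {"fingers":1,"x":-0.001,"y":0.001,"z":0.02,"ax":0,"ay":0,"az":0},
    {"fingers":1,"x":0,"y":0,"z":0.02,"ax":0,"ay":0,"az":0},
    {"fingers":1,"x":0,"y":0,"z":0.02,"ax":0,"ay":0,"az":0},
    {"fingers":1,"x":0,"y":0,"z":0.02,"ax":0,"ay":0,"az":0},
    {"fingers":1,"x":0,"y":0,"z":0.01,"ax":0,"ay":0,"az":0},
    {"fingers":1,"x":0,"y":0,"z":0.008,"ax":0,"ay":0,"az":0},
    {"fingers":1,"x":0,"y":0,"z":0.003,"ax":0,"ay":0,"az":0},
    {"fingers":1,"x":0,"y":0,"z":0,"ax":0,"ay":0,"az":0},
    {"fingers":1,"x":0,"y":0,"z":0,"ax":0,"ay":0,"az":0}
  ]
}}

```text
clock: 8.67
tcp_pos: [0.5936, -0.3121, 0.0332]
orientation: [2.22, 2.221, 0.001]
contact_force: [-0.6, -0.1, 0.0]
grip_width: 0.0852
gripper_force: 0.0
```

Request:
{"method": "arm_command", "body": {
  "rows": [
    {"fingers":-1,"x":0,"y":0,"z":0,"ax":0,"ay":0,"az":0},
    {"fingers":-1,"x":0,"y":0,"z":0,"ax":0,"ay":0,"az":0},
    {"fingers":-1,"x":0,"y":0,"z":0,"ax":0,"ay":0,"az":0},
    {"fingers":-1,"x":0,"y":0,"z":0,"ax":0,"ay":0,"az":0},
    {"fingers":-1,"x":0,"y":0,"z":0,"ax":0,"ay":0,"az":0},
    {"fingers":-1,"x":0,"y":0,"z":0,"ax":0,"ay":0,"az":0},
    {"fingers":-1,"x":0,"y":0,"z":0,"ax":0,"ay":0,"az":0},
    {"fingers":-1,"x":0,"y":0,"z":0,"ax":0,"ay":0,"az":0}
  ]
}}

```text
clock: 9.33
tcp_pos: [0.5934, -0.3123, 0.0333]
orientation: [2.221, 2.22, 0.001]
contact_force: [-1.8, 0.4, 5.9]
grip_width: 0.0509
gripper_force: 42.4
```

Request:
{"method": "arm_command", "body": {
  "rows": [
    {"fingers":-1,"x":0,"y":0,"z":-0.01,"ax":0,"ay":0,"az":0},
    {"fingers":-1,"x":0,"y":0,"z":-0.02,"ax":0,"ay":0,"az":0},
    {"fingers":-1,"x":0,"y":0,"z":-0.02,"ax":0,"ay":0,"az":0},
    {"fingers":-1,"x":0,"y":0,"z":-0.02,"ax":0,"ay":0,"az":0},
    {"fingers":-1,"x":0,"y":0,"z":-0.02,"ax":0,"ay":0,"az":0},
    {"fingers":-1,"x":0,"y":0,"z":-0.01,"ax":0,"ay":0,"az":0},
    {"fingers":-1,"x":0,"y":0,"z":0,"ax":0,"ay":0,"az":0}
  ]
}}

```text
clock: 9.92
tcp_pos: [0.5944, -0.3127, 0.1353]
orientation: [2.219, 2.218, 0.003]
contact_force: [0.3, -0.3, -1.6]
grip_width: 0.0509
gripper_force: 42.1
```

Request:
{"method": "arm_command", "body": {
  "rows": [
    {"fingers":-1,"x":0.01,"y":-0.001,"z":0,"ax":0,"ay":0,"az":0},
    {"fingers":-1,"x":0.025,"y":-0.001,"z":0,"ax":0,"ay":0,"az":0},
    {"fingers":-1,"x":0.03,"y":-0.001,"z":0,"ax":0,"ay":0,"az":0},
    {"fingers":-1,"x":0.03,"y":-0.001,"z":0,"ax":0,"ay":0,"az":0},
    {"fingers":-1,"x":0.03,"y":-0.001,"z":0,"ax":0,"ay":0,"az":0},
    {"fingers":-1,"x":0.03,"y":-0.001,"z":0,"ax":0,"ay":0,"az":0},
    {"fingers":-1,"x":0.03,"y":-0.001,"z":0,"ax":0,"ay":0,"az":0},
    {"fingers":-1,"x":0.03,"y":-0.001,"z":0,"ax":0,"ay":0,"az":0},
    {"fingers":-1,"x":0.03,"y":-0.001,"z":0,"ax":0,"ay":0,"az":0},
    {"fingers":-1,"x":0.03,"y":-0.001,"z":0,"ax":0,"ay":0,"az":0}
  ]
}}

```text
clock: 10.75
tcp_pos: [0.5811, -0.0347, 0.1305]
orientation: [-2.219, -2.22, 0.003]
contact_force: [0.5, 0.8, -1.7]
grip_width: 0.0505
gripper_force: 42.1
```

Request:
{"method": "arm_command", "body": {
  "rows": [
    {"fingers":-1,"x":0.03,"y":0,"z":0,"ax":0,"ay":0,"az":0},
    {"fingers":-1,"x":0.025,"y":0,"z":0,"ax":0,"ay":0,"az":0},
    {"fingers":-1,"x":0.009,"y":0,"z":0,"ax":0,"ay":0,"az":0},
    {"fingers":-1,"x":0,"y":0,"z":0.02,"ax":0,"ay":0,"az":0},
    {"fingers":-1,"x":0,"y":0,"z":0.02,"ax":0,"ay":0,"az":0},
    {"fingers":-1,"x":0,"y":0,"z":0.02,"ax":0,"ay":0,"az":0},
    {"fingers":-1,"x":0,"y":0,"z":0.01,"ax":0,"ay":0,"az":0},
    {"fingers":-1,"x":0,"y":0,"z":0,"ax":0,"ay":0,"az":0},
    {"fingers":-1,"x":0,"y":0,"z":0,"ax":0,"ay":0,"az":0},
    {"fingers":-1,"x":0,"y":0,"z":0,"ax":0,"ay":0,"az":0}
  ]
}}

```text
clock: 11.58
tcp_pos: [0.5835, 0.0269, 0.063]
orientation: [2.221, 2.221, 0.001]
contact_force: [-0.2, 0.9, -1.4]
grip_width: 0.0505
gripper_force: 42.1
```

Contact should come at about z=0.037.

Request:
{"method": "arm_command", "body": {
  "rows": [
    {"fingers":-1,"x":0,"y":0,"z":0.01,"ax":0,"ay":0,"az":0},
    {"fingers":-1,"x":0,"y":0,"z":0.008,"ax":0,"ay":0,"az":0},
    {"fingers":-1,"x":0,"y":0,"z":0.003,"ax":0,"ay":0,"az":0},
    {"fingers":-1,"x":0,"y":0,"z":0.002,"ax":0,"ay":0,"az":0},
    {"fingers":-1,"x":0,"y":0,"z":0.0015,"ax":0,"ay":0,"az":0},
    {"fingers":-1,"x":0,"y":0,"z":0,"ax":0,"ay":0,"az":0},
    {"fingers":-1,"x":0,"y":0,"z":0,"ax":0,"ay":0,"az":0},
    {"fingers":-1,"x":0,"y":0,"z":0.001,"ax":0,"ay":0,"az":0},
    {"fingers":-1,"x":0,"y":0,"z":0,"ax":0,"ay":0,"az":0},
    {"fingers":-1,"x":0,"y":0,"z":0,"ax":0,"ay":0,"az":0}
  ]
}}

```text
clock: 12.42
tcp_pos: [0.5833, 0.027, 0.0373]
orientation: [2.221, 2.221, 0.001]
contact_force: [-1.1, 0.0, 3.7]
grip_width: 0.0504
gripper_force: 42.4
```

Request:
{"method": "arm_command", "body": {
  "rows": [
    {"fingers":0.4,"x":0,"y":0,"z":0,"ax":0,"ay":0,"az":0},
    {"fingers":1,"x":0,"y":0,"z":0,"ax":0,"ay":0,"az":0},
    {"fingers":1,"x":0,"y":0,"z":0,"ax":0,"ay":0,"az":0},
    {"fingers":1,"x":0,"y":0,"z":0,"ax":0,"ay":0,"az":0},
    {"fingers":1,"x":0,"y":0,"z":0,"ax":0,"ay":0,"az":0},
    {"fingers":1,"x":0,"y":0,"z":0,"ax":0,"ay":0,"az":0}
  ]
}}

```text
clock: 12.92
tcp_pos: [0.583, 0.027, 0.0368]
orientation: [-2.221, -2.221, -0.0]
contact_force: [-0.5, 0.9, -0.3]
grip_width: 0.0856
gripper_force: 0.0
```

Request:
{"method": "arm_command", "body": {
  "rows": [
    {"fingers":1,"x":0,"y":0,"z":-0.01,"ax":0,"ay":0,"az":0},
    {"fingers":1,"x":0,"y":0,"z":-0.02,"ax":0,"ay":0,"az":0},
    {"fingers":1,"x":0,"y":0,"z":-0.02,"ax":0,"ay":0,"az":0},
    {"fingers":1,"x":0,"y":0,"z":-0.02,"ax":0,"ay":0,"az":0},
    {"fingers":1,"x":0,"y":0,"z":-0.02,"ax":0,"ay":0,"az":0},
    {"fingers":1,"x":0,"y":0,"z":-0.01,"ax":0,"ay":0,"az":0},
    {"fingers":1,"x":0,"y":0,"z":0,"ax":0,"ay":0,"az":0}
  ]
}}

```text
clock: 13.5
tcp_pos: [0.5847, 0.0271, 0.1397]
orientation: [2.22, 2.219, 0.006]
contact_force: [0.2, -1.0, 0.3]
grip_width: 0.0853
gripper_force: 0.0
```

Request:
{"method": "arm_command", "body": {
  "rows": [
    {"fingers":1,"x":0.02,"y":0,"z":0,"ax":0,"ay":0,"az":0},
    {"fingers":1,"x":0.03,"y":0,"z":0,"ax":0,"ay":0,"az":0},
    {"fingers":1,"x":0.03,"y":0,"z":0,"ax":0,"ay":0,"az":0},
    {"fingers":1,"x":0.03,"y":0,"z":0,"ax":0,"ay":0,"az":0},
    {"fingers":1,"x":0.03,"y":0,"z":0,"ax":0,"ay":0,"az":0},
    {"fingers":1,"x":0.03,"y":0,"z":0,"ax":0,"ay":0,"az":0},
    {"fingers":1,"x":0.03,"y":0,"z":0,"ax":0,"ay":0,"az":0},
    {"fingers":1,"x":0.03,"y":0,"z":0,"ax":0,"ay":0,"az":0},
    {"fingers":1,"x":0.03,"y":0,"z":0,"ax":0,"ay":0,"az":0},
    {"fingers":1,"x":0.03,"y":0.001,"z":0,"ax":0,"ay":0,"az":0}
  ]
}}

```text
clock: 14.33
tcp_pos: [0.583, 0.3182, 0.1353]
orientation: [-2.221, -2.221, 0.003]
contact_force: [-0.6, -0.2, 1.0]
grip_width: 0.0853
gripper_force: 0.0
```

Request:
{"method": "arm_command", "body": {
  "rows": [
    {"fingers":1,"x":0.025,"y":0.001,"z":0,"ax":0,"ay":0,"az":0},
    {"fingers":1,"x":0.011,"y":0,"z":0,"ax":0,"ay":0,"az":0},
    {"fingers":1,"x":0,"y":0,"z":0,"ax":0,"ay":0,"az":0},
    {"fingers":1,"x":0,"y":0,"z":0,"ax":0,"ay":0,"az":0},
    {"fingers":1,"x":0,"y":0,"z":0,"ax":0,"ay":0,"az":0}
  ]
}}

```text
clock: 14.75
tcp_pos: [0.5855, 0.35, 0.1362]
orientation: [2.223, 2.218, -0.003]
contact_force: [-0.2, -0.7, -1.4]
grip_width: 0.0852
gripper_force: 0.0
```

Run:
```python
from h import *
f=grab('side','side3')
```

```text
(no output)
```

View pics/side3.png

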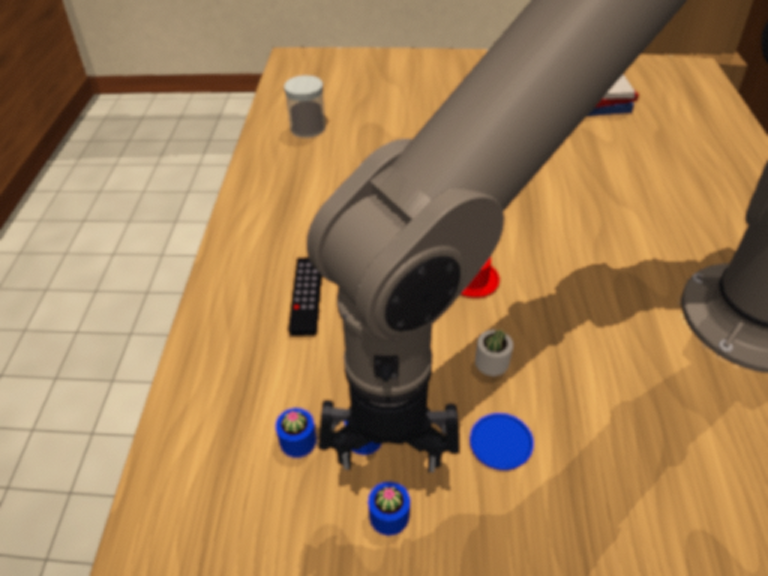

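The gripper is over blue pot C (389,508), in line with my measurement. Nothing else has moved.

Request:
{"method": "arm_command", "body": {
  "rows": [
    {"fingers":1,"x":0.001,"y":0,"z":0.02,"ax":0,"ay":0,"az":0},
    {"fingers":1,"x":0,"y":0,"z":0.02,"ax":0,"ay":0,"az":0},
    {"fingers":1,"x":0,"y":0,"z":0.02,"ax":0,"ay":0,"az":0},
    {"fingers":1,"x":0,"y":0,"z":0.02,"ax":0,"ay":0,"az":0},
    {"fingers":1,"x":0,"y":0,"z":0.013,"ax":0,"ay":0,"az":0},
    {"fingers":1,"x":0,"y":0,"z":0.008,"ax":0,"ay":0,"az":0},
    {"fingers":1,"x":0,"y":0,"z":0.004,"ax":0,"ay":0,"az":0},
    {"fingers":1,"x":0,"y":0,"z":0,"ax":0,"ay":0,"az":0},
    {"fingers":1,"x":0,"y":0,"z":0,"ax":0,"ay":0,"az":0}
  ]
}}

```text
clock: 15.55
tcp_pos: [0.5857, 0.354, 0.0326]
orientation: [2.222, 2.221, 0.002]
contact_force: [-0.2, -0.0, 0.5]
grip_width: 0.085
gripper_force: 0.0
```

Request:
{"method": "arm_command", "body": {
  "rows": [
    {"fingers":-1,"x":0,"y":0,"z":0,"ax":0,"ay":0,"az":0},
    {"fingers":-1,"x":0,"y":0,"z":0,"ax":0,"ay":0,"az":0},
    {"fingers":-1,"x":0,"y":0,"z":0,"ax":0,"ay":0,"az":0},
    {"fingers":-1,"x":0,"y":0,"z":0,"ax":0,"ay":0,"az":0},
    {"fingers":-1,"x":0,"y":0,"z":0,"ax":0,"ay":0,"az":0},
    {"fingers":-1,"x":0,"y":0,"z":0,"ax":0,"ay":0,"az":0},
    {"fingers":-1,"x":0,"y":0,"z":0,"ax":0,"ay":0,"az":0},
    {"fingers":-1,"x":0,"y":0,"z":0,"ax":0,"ay":0,"az":0}
  ]
}}

```text
clock: 16.22
tcp_pos: [0.5857, 0.3545, 0.0331]
orientation: [2.221, 2.221, 0.003]
contact_force: [-0.6, -1.2, 5.1]
grip_width: 0.051
gripper_force: 41.5
```

Request:
{"method": "arm_command", "body": {
  "rows": [
    {"fingers":-1,"x":0,"y":0,"z":-0.01,"ax":0,"ay":0,"az":0},
    {"fingers":-1,"x":0,"y":0,"z":-0.02,"ax":0,"ay":0,"az":0},
    {"fingers":-1,"x":0,"y":0,"z":-0.02,"ax":0,"ay":0,"az":0},
    {"fingers":-1,"x":0,"y":0,"z":-0.02,"ax":0,"ay":0,"az":0},
    {"fingers":-1,"x":0,"y":0,"z":-0.02,"ax":0,"ay":0,"az":0},
    {"fingers":-1,"x":0,"y":0,"z":-0.01,"ax":0,"ay":0,"az":0},
    {"fingers":-1,"x":0,"y":0,"z":0,"ax":0,"ay":0,"az":0}
  ]
}}

```text
clock: 16.8
tcp_pos: [0.5863, 0.3549, 0.1348]
orientation: [2.221, 2.221, 0.007]
contact_force: [-0.3, 0.1, -1.8]
grip_width: 0.051
gripper_force: 42.3
```

Request:
{"method": "arm_command", "body": {
  "rows": [
    {"fingers":-1,"x":-0.007,"y":-0.01,"z":0,"ax":0,"ay":0,"az":0},
    {"fingers":-1,"x":-0.014,"y":-0.018,"z":0,"ax":0,"ay":0,"az":0},
    {"fingers":-1,"x":-0.014,"y":-0.018,"z":0,"ax":0,"ay":0,"az":0},
    {"fingers":-1,"x":-0.014,"y":-0.018,"z":0,"ax":0,"ay":0,"az":0},
    {"fingers":-1,"x":-0.014,"y":-0.018,"z":0,"ax":0,"ay":0,"az":0},
    {"fingers":-1,"x":-0.014,"y":-0.018,"z":0,"ax":0,"ay":0,"az":0},
    {"fingers":-1,"x":-0.014,"y":-0.018,"z":0,"ax":0,"ay":0,"az":0},
    {"fingers":-1,"x":-0.013,"y":-0.018,"z":0,"ax":0,"ay":0,"az":0},
    {"fingers":-1,"x":-0.007,"y":-0.012,"z":0,"ax":0,"ay":0,"az":0},
    {"fingers":-1,"x":0,"y":0,"z":0,"ax":0,"ay":0,"az":0}
  ]
}}

```text
clock: 17.63
tcp_pos: [0.4334, 0.2403, 0.1304]
orientation: [-2.221, -2.22, 0.009]
contact_force: [-0.8, -0.0, -2.2]
grip_width: 0.051
gripper_force: 42.4
```

Request:
{"method": "arm_command", "body": {
  "rows": [
    {"fingers":-1,"x":0,"y":0,"z":0.02,"ax":0,"ay":0,"az":0},
    {"fingers":-1,"x":0,"y":0,"z":0.02,"ax":0,"ay":0,"az":0},
    {"fingers":-1,"x":0,"y":0,"z":0.02,"ax":0,"ay":0,"az":0},
    {"fingers":-1,"x":0,"y":0,"z":0.01,"ax":0,"ay":0,"az":0},
    {"fingers":-1,"x":0,"y":0,"z":0,"ax":0,"ay":0,"az":0},
    {"fingers":-1,"x":0,"y":0,"z":0,"ax":0,"ay":0,"az":0},
    {"fingers":-1,"x":0,"y":0,"z":0,"ax":0,"ay":0,"az":0}
  ]
}}

```text
clock: 18.22
tcp_pos: [0.4376, 0.2434, 0.0624]
orientation: [2.221, 2.221, 0.002]
contact_force: [0.1, 0.2, -1.7]
grip_width: 0.051
gripper_force: 42.4
```

Request:
{"method": "arm_command", "body": {
  "rows": [
    {"fingers":-1,"x":0,"y":0,"z":0.01,"ax":0,"ay":0,"az":0},
    {"fingers":-1,"x":0,"y":0,"z":0.008,"ax":0,"ay":0,"az":0},
    {"fingers":-1,"x":0,"y":0,"z":0.003,"ax":0,"ay":0,"az":0},
    {"fingers":-1,"x":0,"y":0,"z":0.002,"ax":0,"ay":0,"az":0},
    {"fingers":-1,"x":0,"y":0,"z":0.0015,"ax":0,"ay":0,"az":0},
    {"fingers":-1,"x":0,"y":0,"z":0,"ax":0,"ay":0,"az":0},
    {"fingers":-1,"x":0,"y":0,"z":0,"ax":0,"ay":0,"az":0},
    {"fingers":-1,"x":0,"y":0,"z":0.001,"ax":0,"ay":0,"az":0},
    {"fingers":-1,"x":0,"y":0,"z":0,"ax":0,"ay":0,"az":0},
    {"fingers":-1,"x":0,"y":0,"z":0,"ax":0,"ay":0,"az":0}
  ]
}}

```text
clock: 19.05
tcp_pos: [0.4373, 0.2431, 0.037]
orientation: [2.221, 2.221, 0.001]
contact_force: [-1.5, -0.1, 5.8]
grip_width: 0.0509
gripper_force: 43.1
```

Request:
{"method": "arm_command", "body": {
  "rows": [
    {"fingers":0.4,"x":0,"y":0,"z":0,"ax":0,"ay":0,"az":0},
    {"fingers":1,"x":0,"y":0,"z":0,"ax":0,"ay":0,"az":0},
    {"fingers":1,"x":0,"y":0,"z":0,"ax":0,"ay":0,"az":0},
    {"fingers":1,"x":0,"y":0,"z":0,"ax":0,"ay":0,"az":0},
    {"fingers":1,"x":0,"y":0,"z":0,"ax":0,"ay":0,"az":0},
    {"fingers":1,"x":0,"y":0,"z":0,"ax":0,"ay":0,"az":0}
  ]
}}

```text
clock: 19.55
tcp_pos: [0.4371, 0.2431, 0.0363]
orientation: [-2.221, -2.221, -0.0]
contact_force: [-0.5, -0.1, -0.3]
grip_width: 0.0853
gripper_force: 0.0
```

Request:
{"method": "arm_command", "body": {
  "rows": [
    {"fingers":1,"x":0,"y":0,"z":-0.01,"ax":0,"ay":0,"az":0},
    {"fingers":1,"x":0,"y":0,"z":-0.02,"ax":0,"ay":0,"az":0},
    {"fingers":1,"x":0,"y":0,"z":-0.02,"ax":0,"ay":0,"az":0},
    {"fingers":1,"x":0,"y":0,"z":-0.02,"ax":0,"ay":0,"az":0},
    {"fingers":1,"x":0,"y":0,"z":-0.02,"ax":0,"ay":0,"az":0},
    {"fingers":1,"x":0,"y":0,"z":-0.01,"ax":0,"ay":0,"az":0},
    {"fingers":1,"x":0,"y":0,"z":0,"ax":0,"ay":0,"az":0}
  ]
}}

```text
clock: 20.13
tcp_pos: [0.4383, 0.2439, 0.1389]
orientation: [2.221, 2.221, 0.007]
contact_force: [-0.1, -0.0, -0.6]
grip_width: 0.0858
gripper_force: 0.0
```

Request:
{"method": "arm_command", "body": {
  "rows": [
    {"fingers":1,"x":-0.01,"y":0.001,"z":0,"ax":0,"ay":0,"az":0},
    {"fingers":1,"x":-0.02,"y":0.001,"z":0,"ax":0,"ay":0,"az":0},
    {"fingers":1,"x":-0.025,"y":0.001,"z":0,"ax":0,"ay":0,"az":0},
    {"fingers":1,"x":-0.025,"y":0,"z":0,"ax":0,"ay":0,"az":0},
    {"fingers":1,"x":-0.025,"y":0,"z":0,"ax":0,"ay":0,"az":0},
    {"fingers":1,"x":-0.025,"y":0,"z":0,"ax":0,"ay":0,"az":0},
    {"fingers":1,"x":-0.01,"y":0,"z":0,"ax":0,"ay":0,"az":0},
    {"fingers":1,"x":0,"y":0,"z":0,"ax":0,"ay":0,"az":0},
    {"fingers":1,"x":0,"y":0,"z":0,"ax":0,"ay":0,"az":0},
    {"fingers":1,"x":0,"y":0,"z":0,"ax":0,"ay":0,"az":0}
  ]
}}

```text
clock: 20.97
tcp_pos: [0.44, 0.1042, 0.136]
orientation: [-2.22, -2.223, -0.0]
contact_force: [-0.6, 0.2, -0.2]
grip_width: 0.0855
gripper_force: 0.0
```

Request:
{"method": "arm_command", "body": {
  "rows": [
    {"fingers":1,"x":0,"y":0,"z":0.02,"ax":0,"ay":0,"az":0},
    {"fingers":1,"x":0,"y":0,"z":0.02,"ax":0,"ay":0,"az":0},
    {"fingers":1,"x":0,"y":0,"z":0.02,"ax":0,"ay":0,"az":0},
    {"fingers":1,"x":0,"y":0,"z":0,"ax":0,"ay":0,"az":0},
    {"fingers":1,"x":0,"y":0,"z":0,"ax":0,"ay":0,"az":0}
  ]
}}

```text
clock: 21.38
tcp_pos: [0.4393, 0.1041, 0.0757]
orientation: [-2.218, -2.223, 0.003]
contact_force: [0.3, -0.5, 0.6]
grip_width: 0.0854
gripper_force: 0.0
```

Request:
{"method": "arm_command", "body": {
  "rows": [
    {"fingers":1,"x":-0.001,"y":0.001,"z":0.02,"ax":0,"ay":0,"az":0},
    {"fingers":1,"x":0,"y":0,"z":0.015,"ax":0,"ay":0,"az":0},
    {"fingers":1,"x":0,"y":0,"z":0.008,"ax":0,"ay":0,"az":0},
    {"fingers":1,"x":0,"y":0,"z":0,"ax":0,"ay":0,"az":0},
    {"fingers":1,"x":0,"y":0,"z":0,"ax":0,"ay":0,"az":0}
  ]
}}

```text
clock: 21.8
tcp_pos: [0.4413, 0.1025, 0.0339]
orientation: [2.221, 2.222, 0.001]
contact_force: [0.5, -0.1, 0.2]
grip_width: 0.0854
gripper_force: 0.0
```

Request:
{"method": "arm_command", "body": {
  "rows": [
    {"fingers":-1,"x":0,"y":0,"z":0,"ax":0,"ay":0,"az":0},
    {"fingers":-1,"x":0,"y":0,"z":0,"ax":0,"ay":0,"az":0},
    {"fingers":-1,"x":0,"y":0,"z":0,"ax":0,"ay":0,"az":0},
    {"fingers":-1,"x":0,"y":0,"z":0,"ax":0,"ay":0,"az":0},
    {"fingers":-1,"x":0,"y":0,"z":0,"ax":0,"ay":0,"az":0},
    {"fingers":-1,"x":0,"y":0,"z":0,"ax":0,"ay":0,"az":0},
    {"fingers":-1,"x":0,"y":0,"z":0,"ax":0,"ay":0,"az":0},
    {"fingers":-1,"x":0,"y":0,"z":0,"ax":0,"ay":0,"az":0}
  ]
}}

```text
clock: 22.47
tcp_pos: [0.4415, 0.1022, 0.0342]
orientation: [2.221, 2.221, 0.002]
contact_force: [-0.4, 0.2, 7.8]
grip_width: 0.0506
gripper_force: 40.9
```

Request:
{"method": "arm_command", "body": {
  "rows": [
    {"fingers":-1,"x":0,"y":0,"z":-0.01,"ax":0,"ay":0,"az":0},
    {"fingers":-1,"x":0,"y":0,"z":-0.02,"ax":0,"ay":0,"az":0},
    {"fingers":-1,"x":0,"y":0,"z":-0.02,"ax":0,"ay":0,"az":0},
    {"fingers":-1,"x":0,"y":0,"z":-0.03,"ax":0,"ay":0,"az":0},
    {"fingers":-1,"x":0,"y":0,"z":-0.03,"ax":0,"ay":0,"az":0},
    {"fingers":-1,"x":0,"y":0,"z":-0.01,"ax":0,"ay":0,"az":0},
    {"fingers":-1,"x":0,"y":0,"z":0,"ax":0,"ay":0,"az":0}
  ]
}}

```text
clock: 23.05
tcp_pos: [0.4427, 0.1025, 0.1562]
orientation: [2.22, 2.219, 0.009]
contact_force: [0.4, 0.3, -2.3]
grip_width: 0.0508
gripper_force: 42.4
```

Request:
{"method": "arm_command", "body": {
  "rows": [
    {"fingers":-1,"x":-0.01,"y":0.006,"z":0,"ax":0,"ay":0,"az":0},
    {"fingers":-1,"x":-0.025,"y":0.016,"z":0,"ax":0,"ay":0,"az":0},
    {"fingers":-1,"x":-0.025,"y":0.016,"z":0,"ax":0,"ay":0,"az":0},
    {"fingers":-1,"x":-0.025,"y":0.016,"z":0,"ax":0,"ay":0,"az":0},
    {"fingers":-1,"x":-0.025,"y":0.016,"z":0,"ax":0,"ay":0,"az":0},
    {"fingers":-1,"x":-0.025,"y":0.016,"z":0,"ax":0,"ay":0,"az":0},
    {"fingers":-1,"x":-0.025,"y":0.016,"z":0,"ax":0,"ay":0,"az":0},
    {"fingers":-1,"x":-0.025,"y":0.016,"z":0,"ax":0,"ay":0,"az":0},
    {"fingers":-1,"x":-0.025,"y":0.016,"z":0,"ax":0,"ay":0,"az":0},
    {"fingers":-1,"x":-0.025,"y":0.016,"z":0,"ax":0,"ay":0,"az":0}
  ]
}}

```text
clock: 23.88
tcp_pos: [0.5905, -0.1341, 0.1512]
orientation: [-2.22, -2.22, 0.003]
contact_force: [0.1, 0.2, -1.3]
grip_width: 0.0506
gripper_force: 42.4
```

Request:
{"method": "arm_command", "body": {
  "rows": [
    {"fingers":-1,"x":-0.015,"y":0.012,"z":0,"ax":0,"ay":0,"az":0},
    {"fingers":-1,"x":-0.006,"y":0.004,"z":0,"ax":0,"ay":0,"az":0},
    {"fingers":-1,"x":0,"y":0,"z":0,"ax":0,"ay":0,"az":0},
    {"fingers":-1,"x":0,"y":0,"z":0.02,"ax":0,"ay":0,"az":0},
    {"fingers":-1,"x":0,"y":0,"z":0.02,"ax":0,"ay":0,"az":0},
    {"fingers":-1,"x":0,"y":0,"z":0.03,"ax":0,"ay":0,"az":0},
    {"fingers":-1,"x":0,"y":0,"z":0.02,"ax":0,"ay":0,"az":0},
    {"fingers":-1,"x":0,"y":0,"z":0,"ax":0,"ay":0,"az":0},
    {"fingers":-1,"x":0,"y":0,"z":0,"ax":0,"ay":0,"az":0},
    {"fingers":-1,"x":0,"y":0,"z":0,"ax":0,"ay":0,"az":0}
  ]
}}

```text
clock: 24.72
tcp_pos: [0.6073, -0.1532, 0.0642]
orientation: [2.22, 2.222, 0.001]
contact_force: [-0.2, 0.2, -0.1]
grip_width: 0.0504
gripper_force: 42.3
```

Request:
{"method": "arm_command", "body": {
  "rows": [
    {"fingers":-1,"x":0,"y":0,"z":0.01,"ax":0,"ay":0,"az":0},
    {"fingers":-1,"x":0,"y":0,"z":0.008,"ax":0,"ay":0,"az":0},
    {"fingers":-1,"x":0,"y":0,"z":0.003,"ax":0,"ay":0,"az":0},
    {"fingers":-1,"x":0,"y":0,"z":0.002,"ax":0,"ay":0,"az":0},
    {"fingers":-1,"x":0,"y":0,"z":0.0015,"ax":0,"ay":0,"az":0},
    {"fingers":-1,"x":0,"y":0,"z":0,"ax":0,"ay":0,"az":0},
    {"fingers":-1,"x":0,"y":0,"z":0,"ax":0,"ay":0,"az":0},
    {"fingers":-1,"x":0,"y":0,"z":0.001,"ax":0,"ay":0,"az":0},
    {"fingers":-1,"x":0,"y":0,"z":0,"ax":0,"ay":0,"az":0},
    {"fingers":-1,"x":0,"y":0,"z":0,"ax":0,"ay":0,"az":0}
  ]
}}

```text
clock: 25.55
tcp_pos: [0.6074, -0.1541, 0.0383]
orientation: [2.221, 2.221, 0.001]
contact_force: [-0.7, 0.9, 3.6]
grip_width: 0.0502
gripper_force: 42.7
```

Request:
{"method": "arm_command", "body": {
  "rows": [
    {"fingers":0.4,"x":0,"y":0,"z":0,"ax":0,"ay":0,"az":0},
    {"fingers":1,"x":0,"y":0,"z":0,"ax":0,"ay":0,"az":0},
    {"fingers":1,"x":0,"y":0,"z":0,"ax":0,"ay":0,"az":0},
    {"fingers":1,"x":0,"y":0,"z":0,"ax":0,"ay":0,"az":0},
    {"fingers":1,"x":0,"y":0,"z":0,"ax":0,"ay":0,"az":0},
    {"fingers":1,"x":0,"y":0,"z":0,"ax":0,"ay":0,"az":0}
  ]
}}

```text
clock: 26.05
tcp_pos: [0.607, -0.154, 0.0378]
orientation: [-2.221, -2.221, 0.0]
contact_force: [0.1, -1.0, -0.3]
grip_width: 0.0855
gripper_force: 0.0
```

Request:
{"method": "arm_command", "body": {
  "rows": [
    {"fingers":1,"x":0,"y":0,"z":-0.01,"ax":0,"ay":0,"az":0},
    {"fingers":1,"x":0,"y":0,"z":-0.02,"ax":0,"ay":0,"az":0},
    {"fingers":1,"x":0,"y":0,"z":-0.03,"ax":0,"ay":0,"az":0},
    {"fingers":1,"x":0,"y":0,"z":-0.03,"ax":0,"ay":0,"az":0},
    {"fingers":1,"x":0,"y":0,"z":-0.03,"ax":0,"ay":0,"az":0},
    {"fingers":1,"x":0,"y":0,"z":-0.03,"ax":0,"ay":0,"az":0},
    {"fingers":1,"x":0,"y":0,"z":-0.03,"ax":0,"ay":0,"az":0},
    {"fingers":1,"x":0,"y":0,"z":-0.02,"ax":0,"ay":0,"az":0},
    {"fingers":1,"x":0,"y":0,"z":0,"ax":0,"ay":0,"az":0},
    {"fingers":1,"x":0,"y":0,"z":0,"ax":0,"ay":0,"az":0}
  ]
}}

```text
clock: 26.88
tcp_pos: [0.6076, -0.1542, 0.2398]
orientation: [2.22, 2.219, 0.003]
contact_force: [-1.3, 0.4, -0.3]
grip_width: 0.0858
gripper_force: 0.0
```

Run:
```python
from m import *
f=grab('side','side4'); W=world(f)
f2=grab('scene','scene4'); W2=world(f2)
from scipy.spatial import cKDTree
A=np.concatenate([W.reshape(-1,3),W2.reshape(-1,3)]);A=A[~np.isnan(A[:,0])]
for n,x,y in (('red',.4595,-.071),('yel',.583,.027),('blue',.438,.242),('white',.608,-.153)):
    P=A[np.hypot(A[:,0]-x,A[:,1]-y)<.04]; R=P[(P[:,2]>.045)&(P[:,2]<.056)]
    c,rad=fit(R,0); print(n,np.round(c,3),round(rad,3),'rim z %.3f'%np.median(R[:,2]))
```

```text
red [ 0.46 -0.07] 0.028 rim z 0.050
yel [0.583 0.026] 0.027 rim z 0.050
blue [0.439 0.241] 0.028 rim z 0.050
white [ 0.609 -0.152] 0.029 rim z 0.050
```

View pics/side4.png

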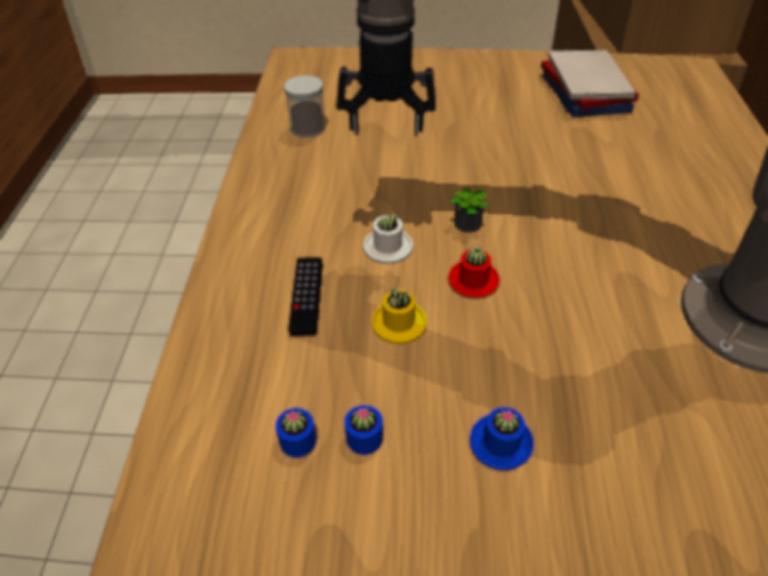

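View pics/scene4.png

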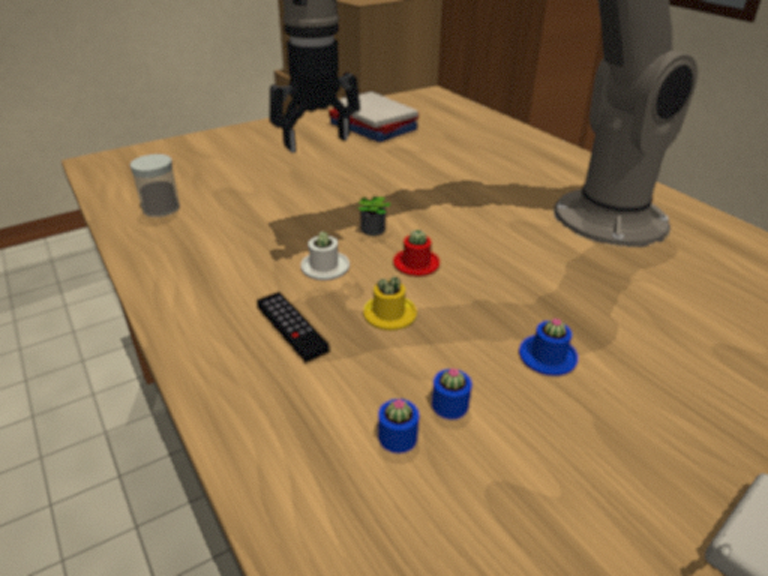

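All four pots stand centred on their own saucers, with rims at 50 mm as they should be. In the side view they are at (475,268), (399,310), (504,432) and (388,235). The grey pot, the remote and the other two blue pots have not moved.

```bash
python3 -c "
from bench import r
print(r.hand_in())"
```

```text
the job is handed in; nothing more can be done
None
```

The job is handed in: the red, yellow, blue and white cactus pots each stand upright and centred on their own saucer, and the grey pot and remote were left where they were; the arm's clock read about 27 s of the 112 s allowed.

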